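# Empty the finished basket of its iron and hold it up to see how it hangs

### The job

The willow basket is finished: take the wooden-handled iron weight out of it and set it down gently, upright, on the plywood board, clear of the cutters there, and let go of it. Then pick the basket up by the middle of its handle, straight up until its base is about 10 cm clear of the table, and keep it hanging there steady and level for a couple of seconds, with the spool of binding cord still standing inside; the program finishes while still holding it there. Leave the other things on the table where they are.

Things in the scene. Friction and masses are not known exactly. Their poses are not given: they have to be found in the camera images.
- basket: Loose oval willow basket, 0.3 to 0.55 kg, bow handle over its middle. Origin: centre of the underside (z = 0 on the table); z up, y along its length. Base 200 (x) by 300 mm (y), rim 248 by 348 mm, 95 mm high, ends half round; inner floor 10 mm above the underside. The handle lies in its x-z plane at y = 0, 18 mm thick, legs at x = +-117 mm; both halves beside it are open from above; its top is 204 mm up.
- basket_grip (a point): Centre of the straight cane-bound grip at the top of the basket's bow handle, 195 mm above the basket's underside. The grip is a bar 112 mm long (along the basket's x), 18 mm wide (along its y: pinch it this way) and 18 mm tall. Axes as the basket's.
- weight_mid (a point): Iron weight: dark disc 72 mm across, 25 mm thick, with an upright wooden handle, 114 mm tall in all, 0.6 to 0.9 kg. It stands in either half of the basket, 75 to 95 mm from the bow handle's plane. This point is half-way up, 57 mm above its underside, z up. Its handle is round, 30 mm across from 52 to 105 mm above the underside, its top above the basket's rim; grip it 80 to 90 mm up.
- spool_mid (a point): Small wooden spool of pale binding cord, 42 mm across and 50 mm tall, standing loose in the other half of the basket, 45 g; stays there. This point is half-way up, z up.
- board: Plain plywood working board lying fixed on the table, 260 mm (its x) by 200 mm (its y), 12 mm thick. Origin: centre of its underside, z up. The cutters lie along the far edge, beyond x = +60 mm in its frame; the rest of it is bare.
- cutters: Side cutters with red grips, 160 mm long, 56 mm wide and 18 mm high, lying on the board along its far edge; origin under the pivot, x towards the jaws. Leave alone.
- secateurs: Black-handled secateurs, 200 mm long, 20 mm high, lying on the table on the robot's side of the basket; origin under the pivot, x towards the blades. Leave alone.
- bodkin: Wooden-handled steel bodkin, 200 mm long, 26 mm high, lying on the table beyond the basket; origin under its middle, x towards the tip. Leave alone.
- tape: Yellow tape measure, 68 by 64 by 34 mm, on the table beyond the board; origin at the centre of the underside. Leave alone.
- can: Bare aluminium drink can, 66 mm across, 115 mm tall, on the table beyond the gap between basket and board; origin at the centre of the underside. Leave alone.
Mind the look-alikes: they are no part of the job. Of the things that look like the part that bears spool_mid, the middle-sized one is meant. What is shaped like the part that bears weight_mid but blue is not meant.

How it is judged:
By the outcome, as a careful person would: the job done as asked, in the order asked, and still so for the second after the job is handed in, while the arm keeps its last pose, push and grip.
It also fails if it takes over 61 s, if anything falls off the work surface, if the arm or the gripper's body presses on something with over 40 N, if the wrist force passes 120 N, or if a joint passes its speed limit or range.

### The arm

A 6-joint arm with a two-finger parallel gripper is mounted at the origin on the work surface. World frame = base frame: x ahead of the robot, y to its left, z up, the work surface at z = 0. Lengths are in m, angles in rad, forces in N, time in s.
With the tool pointing down it reaches from about 0.35 to 0.975 m from the base axis. Payload 4.9 kg.
Tool frame: the origin (TCP) lies on the centre line of the jaws, within the pads' length; the fingertips stand 14 mm ahead of it and the grasp point (between the pads) lies 5 mm behind it; z points along the fingers, y is the line along which they close (so a half turn about z gives the same grasp; the last joint's range is limited). The gripper opens to 85 mm and grips with 20 to 120 N. Pads are 22 mm wide; open, the fingers measure 114 mm over their backs; the gripper's body (76 mm by 85 mm) begins 54 mm behind the grasp point. The pads swing forward as they close: fully open they stand 13 mm farther back than shut.
Start: joints at [1.115, 0.053, 1.613, -0, 1.476, -0.119], TCP at [0.207, 0.59, 0.245] pointing down, gripper open.
Joint ranges: [-3.01, 3.01], [-1.01, 2.22], [0.06, 2.58], [-1.02, 4.17], [0.09, 2.62], [-3.14, 3.14]. Speed limits (rad/s): [2.57, 2.57, 3.14, 3.14, 3.14, 3.14].

### API

Orientations are given as a unit quaternion [w, x, y, z].
In Python, from plant import * gives the robot as it stands.
- The arm moves only by the tool send_rows, never from a script. Its argument "steps" is a list of rows, each an object with "translation": the shift along the tool's x, y, z in cm, a list of three; "delta_rot": the turn, a rotation vector about the tool's x, y, z in rad, a list of three; "jaw": the finger opening in cm, from 0 to 8.54. In form: [{"translation": [dx, dy, dz], "delta_rot": [rx, ry, rz], "jaw": jaw}, ...]. A call has exactly 8 rows; each row is the pose to reach, as a shift and turn from the pose commanded when the call began, along the tool's axes at that moment; what a row does not reach only later rows make up. A row lasts 1/10 s, in which the tool goes at most 50 mm and 8.59 degrees, less where a joint would pass 70% of its speed; a pose out of reach is approached as far as the arm can. A call with a gripper value outside its range is refused whole. The fingers move at their own pace and stop on an object; the grip force is fixed at half the most. Time passes only in rows, so rows that repeat a pose let the fingers close, or fill a call up. It gives the time, the measured TCP pose, the force, the opening and the grip force at its end, in the units of the state.
- state(): the state, without advancing time (a new reading comes with each control period).
- grab_frame(name): name is "side" or "top" or "wrist"; returns a dict with "pixels" (480x640x3 uint8, blue, green, red), "range_z" (480x640 float32, m along the optical axis (not along the pixel's ray), 0 where there is no reading), "fx", "fy", "cx", "cy" (pixels), "rvec" (rotation vector, rad) and "tvec" (3), from world to camera coordinates, as OpenCV has them. Camera axes: x right, y down, z forward; pixel columns grow to the right and rows downward; lengths in m; the calibration is good to about 2 mm. A picture is of the moment at which its call begins.
- job_done(): hands the job in; it is judged then, once.
The state is a dict: "time": time; "joint_pos": joint angles; "joint_vel": joint speeds; "joint_efforts": joint torques, N m; "tool_pos": TCP position; "tool_rot": TCP orientation; "contact_force": force on the tool from outside, world axes, zero at the start; "ft_torque": the same for the moment, N m; "gripper_width": opening from 0.0 (shut) to 1.0 (fully open); "grasp_force": force on a finger pad.
Only numpy, scipy, OpenCV 4.12 (cv2) and the standard library are available. Lean on these libraries where they do the work, as an engineer would, in place of code of your own. Each camera call takes 0.05 s, during which the arm holds its last target. There are 200 camera calls.

## Working session

There is one attempt and no reset: what is moved stays moved. The work goes in short steps, Python scripts to look and compute and a tool call to move; the robot and the scene stay as the last step left them, time stands still between calls to the robot, and variables do not carry over. Pictures are saved under pics/ and viewed, at most 10 in all, crops included, and the job is handed in when it is done.

Besides the shell and the picture viewer there is one more tool, called as name(argument=value, ...) on one line, values as JSON. send_rows: Moves the arm, as the interface text tells. Its arguments: {"type":"object","properties":{"steps":{"type":"array","items":{"type":"object","properties":{"translation":{"type":"array","items":{"type":"number"}},"delta_rot":{"type":"array","items":{"type":"number"}},"jaw":{"type":"number"}}}}},"required":["steps"]}

```bash
mkdir -p pics; cat > h.py <<'E'
import numpy as np, cv2, pickle
from plant import *
def snap(n, tag):
    f=grab_frame(n); cv2.imwrite(f'pics/{tag}.png',f['pixels']); pickle.dump(f,open(f'pics/{tag}.pkl','wb')); return f
def load(tag): return pickle.load(open(f'pics/{tag}.pkl','rb'))
def cloud(f):
    v,u=np.mgrid[:480,:640]; z=f['range_z'].astype(float)
    c=np.stack([(u-f['cx'])/f['fx']*z,(v-f['cy'])/f['fy']*z,z],-1)
    R=cv2.Rodrigues(np.array(f['rvec'],float))[0]
    p=(c-np.array(f['tvec']).ravel())@R; p[z==0]=np.nan; return p
E
python3 - <<'E'
from h import *
for n in('top','side'): snap(n,n+'0')
s=state();print({k:np.round(s[k],3) for k in s})
E
```

```text
{'time': np.float64(0.1), 'joint_pos': array([ 1.115,  0.053,  1.614, -0.   ,  1.476, -0.119]), 'joint_vel': array([ 0.001, -0.002, -0.003, -0.001, -0.001, -0.   ]), 'joint_efforts': array([ 0.0000e+00, -3.9491e+01, -3.7136e+01, -0.0000e+00,  4.0000e-03,
       -0.0000e+00]), 'tool_pos': array([0.206, 0.589, 0.244]), 'tool_rot': array([-0.   ,  0.168,  0.986, -0.001]), 'contact_force': array([ 1.287, -0.576, -0.094]), 'ft_torque': array([ 0.064,  0.024, -0.04 ]), 'grasp_force': np.float64(0.0), 'gripper_width': np.float64(0.997)}
```

View pics/top0.png

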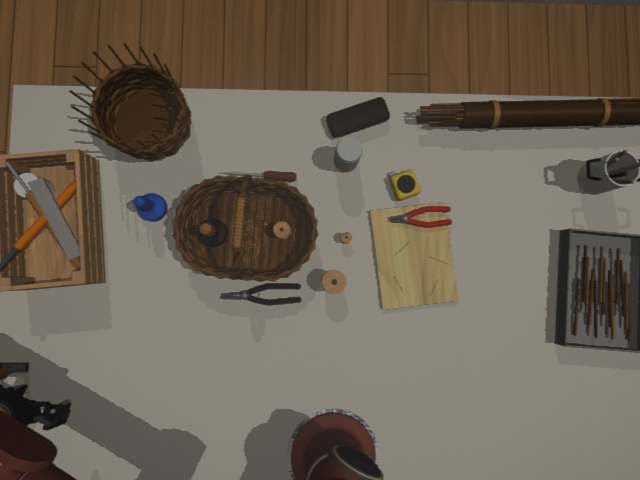

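View pics/side0.png

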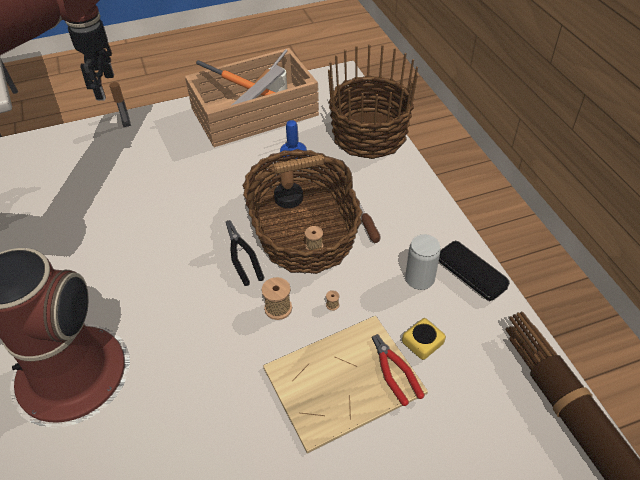

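The top view shows these candidates:
- **Weight:** dark disc with wooden knob in the basket's left half (208,230), or the blue look-alike at (150,207). I choose the dark one.
- **Spools:** middle-sized in the basket (282,230), large at (334,282), small at (346,238). The one in the basket is meant.
- **Basket:** bow handle at (240,215). The unfinished basket at (140,110) is not the one.
- **Board:** centred near (413,255), with the cutters along its top edge at (420,217).

Next I'll measure these and check the choice in a crop.

```bash
python3 - <<'E'
from h import *
f=load('top0'); p=cloud(f); im=f['pixels']
c=im[160:310,160:360]; cv2.imwrite('pics/crop.png',cv2.resize(c,None,fx=4,fy=4,interpolation=cv2.INTER_CUBIC))
for tag in('top0','side0'):
    f=load(tag);p=cloud(f);ok=np.isfinite(p[...,0])
    P=p[ok]
    def rep(n,m):
        q=P[m]
        if len(q): print(tag,n,len(q),np.round(q.mean(0),3),np.round(np.percentile(q,2,0),3),np.round(np.percentile(q,98,0),3))
    if tag=='top0':
        for n,(u,v) in dict(weight=(208,230),grip=(240,218),spool=(282,230),blue=(150,207),bl=(382,306),br=(457,299),tl=(371,210)).items(): print(n,np.round(p[v,u],3))
        g=p[218,240]; w=p[230,206]
    reg=(abs(P[:,0]-g[0])<.16)&(abs(P[:,1]-g[1])<.22)
    m=reg&(P[:,2]>.18)&(P[:,2]<.22); rep('grip',m)
    if m.sum():
        r=cv2.minAreaRect(P[m][:,:2].astype(np.float32)*1000); print(r)
    rep('weighttop',reg&(abs(P[:,2]-.115)<.015)&(np.hypot(P[:,0]-w[0],P[:,1]-w[1])<.045))
    m=reg&(P[:,2]>.08)&(P[:,2]<.1); 
    print('rim',cv2.minAreaRect(P[m][:,:2].astype(np.float32)*1000))
    s=load('top0'); sp=cloud(s)[230,282]
    rep('spool',(np.hypot(P[:,0]-sp[0],P[:,1]-sp[1])<.03)&(P[:,2]>.045)&(P[:,2]<.07))
    hsv=cv2.cvtColor(f['pixels'],cv2.COLOR_BGR2HSV)
    b=((hsv[...,0]>10)&(hsv[...,0]<30)&(hsv[...,1]>70)&(hsv[...,2]>120)).astype(np.uint8)
    b=cv2.morphologyEx(b,cv2.MORPH_OPEN,np.ones((5,5)))
    if tag=='top0': b[:200]=0;b[:,:365]=0;b[:,470:]=0
    else: b[:310]=0;b[:,:255]=0;b[460:]=0
    k=max(cv2.findContours(b,0,2)[0],key=cv2.contourArea)
    pts=p[...,:2][cv2.drawContours(np.zeros_like(b),[k],-1,1,-1)>0]; pts=pts[np.isfinite(pts[:,0])]
    r=cv2.minAreaRect(pts.astype(np.float32)*1000);print('board',r,cv2.boxPoints(r).round().tolist())
    red=((hsv[...,0]<6)|(hsv[...,0]>174))&(hsv[...,1]>150)&(hsv[...,2]>80)
    red[:200 if tag=='top0' else 310]=0; red[:,:365]=0
    rep('cutters',red[ok])
E
```

```text
weight [0.555 0.302 0.121]
grip [0.573 0.216 0.205]
spool [0.562 0.132 0.064]
blue [0.616 0.457 0.064]
bl [ 0.373 -0.126  0.009]
br [ 0.392 -0.32   0.013]
tl [ 0.622 -0.098  0.01 ]
top0 grip 653 [0.562 0.217 0.2  ] [0.476 0.206 0.182] [0.652 0.229 0.207]
((561.470458984375, 218.221923828125), (19.13068199157715, 193.2265167236328), 85.609619140625)
top0 weighttop 144 [0.558 0.306 0.119] [0.544 0.294 0.102] [0.571 0.321 0.127]
rim ((564.4279174804688, 217.16574096679688), (350.2227478027344, 251.7793731689453), 86.31100463867188)
top0 spool 218 [0.565 0.133 0.06 ] [0.546 0.114 0.056] [0.583 0.152 0.065]
board ((505.3489990234375, -208.68890380859375), (259.2685241699219, 198.6232452392578), 7.1557536125183105) [[364.0, -126.0], [389.0, -323.0], [646.0, -291.0], [622.0, -94.0]]
top0 cutters 376 [ 0.604 -0.245  0.027] [ 0.58  -0.299  0.021] [ 0.63  -0.194  0.032]
side0 grip 725 [0.563 0.215 0.198] [0.478 0.206 0.182] [0.652 0.228 0.208]
((564.1631469726562, 218.03038024902344), (24.0405330657959, 196.48953247070312), 84.32200622558594)
side0 weighttop 41 [0.559 0.297 0.106] [0.547 0.291 0.1  ] [0.572 0.307 0.114]
rim ((565.4788818359375, 219.16796875), (352.45147705078125, 250.6558837890625), 87.20783233642578)
side0 spool 248 [0.566 0.131 0.06 ] [0.548 0.114 0.047] [0.585 0.153 0.066]
board ((507.54888916015625, -208.1736602783203), (260.42919921875, 202.70465087890625), 7.334437847137451) [[365.0, -124.0], [391.0, -325.0], [650.0, -292.0], [624.0, -91.0]]
side0 cutters 801 [ 0.606 -0.249  0.026] [ 0.581 -0.303  0.02 ] [ 0.632 -0.193  0.031]
```

View pics/crop.png

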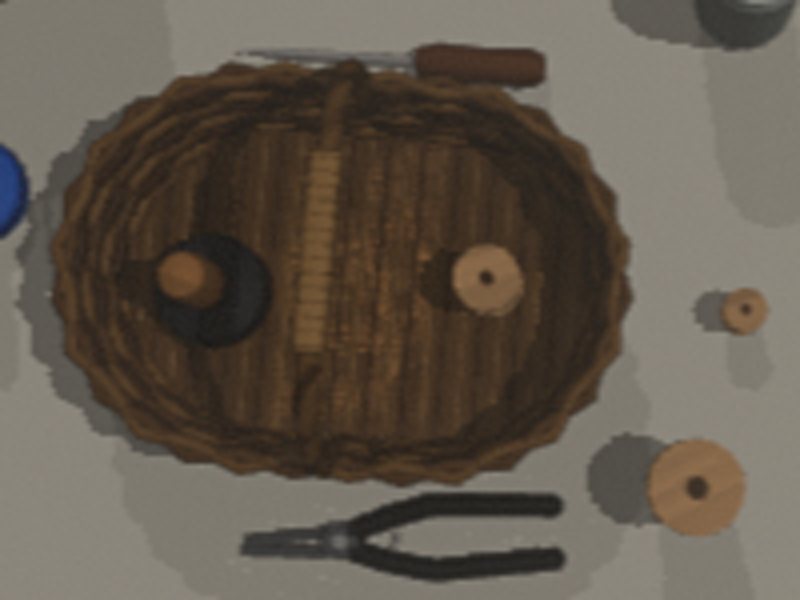

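The crop confirms it: dark disc with wooden knob (185,275), the pale bound grip (318,250), the spool (487,280). The weight axis is at about (0.558, 0.307), the grip at (0.563, 0.217) with basket yaw about -4°. The board centre is at (0.506, -0.208). First I move above the weight.

send_rows(steps=[{"translation": [-3, -1, 0], "delta_rot": [0, 0, 0.1], "jaw": 8.5}, {"translation": [-7, -2.5, 0], "delta_rot": [0, 0, 0.2], "jaw": 8.5}, {"translation": [-11.5, -4, 0], "delta_rot": [0, 0, 0.33], "jaw": 8.5}, {"translation": [-16, -5.6, 0], "delta_rot": [0, 0, 0.46], "jaw": 8.5}, {"translation": [-20.5, -7.2, 0], "delta_rot": [0, 0, 0.6], "jaw": 8.5}, {"translation": [-25, -8.8, 0], "delta_rot": [0, 0, 0.73], "jaw": 8.5}, {"translation": [-29, -10.2, 0], "delta_rot": [0, 0, 0.87], "jaw": 8.5}, {"translation": [-32, -11.3, 0], "delta_rot": [0, 0, 1.0], "jaw": 8.5}])

```text
time: 0.9
tool_pos: [0.4728, 0.3754, 0.2447]
tool_rot: [0.0, 0.623, 0.783, -0.0]
contact_force: [-0.1, -0.1, -0.2]
gripper_width: 0.992
grasp_force: 0.0
```

```bash
cat >> h.py <<'E'
def go(x,y,z,yaw=None):
    s=state(); w,a,b,c=s['tool_rot']
    from scipy.spatial.transform import Rotation as Ro
    R=Ro.from_quat([a,b,c,w]); th=np.arctan2(*R.as_matrix()[[1,0],[1,1]])
    print('t',round(float(s['time']),2),'pos',np.round(s['tool_pos'],4),'yaw',round(np.degrees(th),1),'zax',np.round(R.as_matrix()[:,2],3),'F',np.round(s['contact_force'],1),'w',round(float(s['gripper_width']),3),'gf',round(float(s['grasp_force']),1))
    print('cm',np.round(R.as_matrix().T@(np.array([x,y,z])-s['tool_pos'])*100,2), 'rz', None if yaw is None else round(th-np.radians(yaw),3))
E
python3 -c "
from h import *
go(.558,.307,.245,13)"
```

```text
t 0.9 pos [0.4728 0.3754 0.2447] yaw 13.0 zax [-0.    -0.001 -1.   ] F [-0.1 -0.1 -0.2] w 0.992 gf 0.0
cm [-8.58  6.77 -0.03] rz -0.0
```

send_rows(steps=[{"translation": [-3, 2.3, 0], "delta_rot": [0, 0, 0], "jaw": 8.5}, {"translation": [-6, 4.7, 0], "delta_rot": [0, 0, 0], "jaw": 8.5}, {"translation": [-8, 6.3, 0], "delta_rot": [0, 0, 0], "jaw": 8.5}, {"translation": [-8.6, 6.8, 0], "delta_rot": [0, 0, 0], "jaw": 8.5}, {"translation": [-8.6, 6.8, 1], "delta_rot": [0, 0, 0], "jaw": 8.5}, {"translation": [-8.6, 6.8, 2], "delta_rot": [0, 0, 0], "jaw": 8.5}, {"translation": [-8.6, 6.8, 2.5], "delta_rot": [0, 0, 0], "jaw": 8.5}, {"translation": [-8.6, 6.8, 2.5], "delta_rot": [0, 0, 0], "jaw": 8.5}])

```text
time: 1.7
tool_pos: [0.5556, 0.3101, 0.2181]
tool_rot: [-0.001, 0.619, 0.785, -0.001]
contact_force: [0.2, 0.1, 0.1]
gripper_width: 0.994
grasp_force: 0.0
```

```bash
python3 -c "
from h import *
go(.558,.307,.09,13)
f=snap('wrist','w1');p=cloud(f);P=p[np.isfinite(p[...,0])]
m=(np.hypot(P[:,0]-.558,P[:,1]-.307)<.04)&(P[:,2]>.112)&(P[:,2]<.14)
q=P[m];print(m.sum(),q.mean(0),q.min(0),q.max(0)); print(cv2.minEnclosingCircle(q[:,:2].astype(np.float32)*1000) if len(q) else '')
"
```

```text
t 1.7 pos [0.5556 0.3101 0.2181] yaw 13.5 zax [-0.003 -0.001 -1.   ] F [0.2 0.1 0.1] w 0.994 gf 0.0
cm [-0.35  0.21 12.81] rz 0.009
1468 [0.55966498 0.31298089 0.12050971] [0.54577784 0.2978301  0.11200499] [0.57468022 0.32524572 0.12497176]
((560.3135986328125, 311.12835693359375), 14.65682315826416)
```

View pics/w1.png

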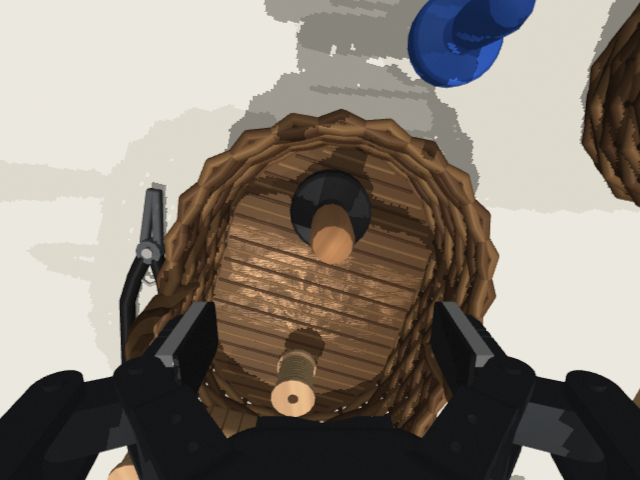

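The wrist view shows the weight's knob (332,245) over its black disc (330,205), between the open fingers' plane. The spool is at (293,395). I descend to grip.

send_rows(steps=[{"translation": [-0.1, 0.3, 2], "delta_rot": [0, 0, 0], "jaw": 8.5}, {"translation": [-0.1, 0.3, 4], "delta_rot": [0, 0, 0], "jaw": 8.5}, {"translation": [-0.1, 0.3, 6], "delta_rot": [0, 0, 0], "jaw": 8.5}, {"translation": [-0.1, 0.3, 8], "delta_rot": [0, 0, 0], "jaw": 8.5}, {"translation": [-0.1, 0.3, 10], "delta_rot": [0, 0, 0], "jaw": 8.5}, {"translation": [-0.1, 0.3, 11.5], "delta_rot": [0, 0, 0], "jaw": 8.5}, {"translation": [-0.1, 0.3, 12.7], "delta_rot": [0, 0, 0], "jaw": 8.5}, {"translation": [-0.1, 0.3, 12.7], "delta_rot": [0, 0, 0], "jaw": 8.5}])

```text
time: 2.55
tool_pos: [0.5593, 0.309, 0.0914]
tool_rot: [-0.001, 0.62, 0.785, -0.001]
contact_force: [0.2, -0.6, -0.7]
gripper_width: 0.995
grasp_force: 0.0
```

send_rows(steps=[{"translation": [0, 0, 0], "delta_rot": [0, 0, 0], "jaw": 5}, {"translation": [0, 0, 0], "delta_rot": [0, 0, 0], "jaw": 4}, {"translation": [0, 0, 0], "delta_rot": [0, 0, 0], "jaw": 3}, {"translation": [0, 0, 0], "delta_rot": [0, 0, 0], "jaw": 2}, {"translation": [0, 0, 0], "delta_rot": [0, 0, 0], "jaw": 1}, {"translation": [0, 0, 0], "delta_rot": [0, 0, 0], "jaw": 1}, {"translation": [0, 0, 0], "delta_rot": [0, 0, 0], "jaw": 1}, {"translation": [0, 0, 0], "delta_rot": [0, 0, 0], "jaw": 1}])

```text
time: 3.35
tool_pos: [0.5609, 0.3095, 0.0945]
tool_rot: [0.0, 0.62, 0.785, 0.0]
contact_force: [-3.3, -1.1, 6.5]
gripper_width: 0.342
grasp_force: 59.4
```

send_rows(steps=[{"translation": [0, 0, -0.3], "delta_rot": [0, 0, 0], "jaw": 1}, {"translation": [0, 0, -1], "delta_rot": [0, 0, 0], "jaw": 1}, {"translation": [0, 0, -2.2], "delta_rot": [0, 0, 0], "jaw": 1}, {"translation": [0, 0, -4], "delta_rot": [0, 0, 0], "jaw": 1}, {"translation": [0, 0, -6], "delta_rot": [0, 0, 0], "jaw": 1}, {"translation": [0, 0, -8], "delta_rot": [0, 0, 0], "jaw": 1}, {"translation": [0, 0, -10], "delta_rot": [0, 0, 0], "jaw": 1}, {"translation": [0, 0, -12], "delta_rot": [0, 0, 0], "jaw": 1}])

```text
time: 4.15
tool_pos: [0.5606, 0.3094, 0.2157]
tool_rot: [0.0, 0.62, 0.785, 0.001]
contact_force: [-0.1, -0.5, -6.7]
gripper_width: 0.338
grasp_force: 59.9
```

send_rows(steps=[{"translation": [0, 0, -2], "delta_rot": [0, 0, 0], "jaw": 1}, {"translation": [0, 0, -4], "delta_rot": [0, 0, 0], "jaw": 1}, {"translation": [0, 0, -6], "delta_rot": [0, 0, 0], "jaw": 1}, {"translation": [0, 0, -8], "delta_rot": [0, 0, 0], "jaw": 1}, {"translation": [0, 0, -10], "delta_rot": [0, 0, 0], "jaw": 1}, {"translation": [0, 0, -11.5], "delta_rot": [0, 0, 0], "jaw": 1}, {"translation": [0, 0, -12.5], "delta_rot": [0, 0, 0], "jaw": 1}, {"translation": [0, 0, -12.5], "delta_rot": [0, 0, 0], "jaw": 1}])

```text
time: 4.95
tool_pos: [0.561, 0.3095, 0.3409]
tool_rot: [0.001, 0.62, 0.785, 0.002]
contact_force: [0.1, 0.7, -5.7]
gripper_width: 0.344
grasp_force: 60.1
```

```bash
python3 -c "
from h import *
go(.461,-.213,.335)
f=snap('side','s1');p=cloud(f);P=p[np.isfinite(p[...,0])]
m=(abs(P[:,0]-.56)<.05)&(abs(P[:,1]-.31)<.05)&(P[:,2]>.2)&(P[:,2]<.32)
q=P[m];print(m.sum(),np.percentile(q,[.5,2,5],0).round(3))
cv2.imwrite('pics/s1c.png',cv2.resize(f['pixels'][0:300,150:450],(600,600)))
"
```

```text
t 4.95 pos [0.561  0.3095 0.3409] yaw 13.4 zax [ 0.004  0.001 -1.   ] F [ 0.1  0.7 -5.7] w 0.344 gf 60.1
cm [-48.51 -21.85   0.48] rz None
816 [[0.525 0.272 0.258]
 [0.526 0.273 0.26 ]
 [0.529 0.275 0.262]]
```

View pics/s1c.png

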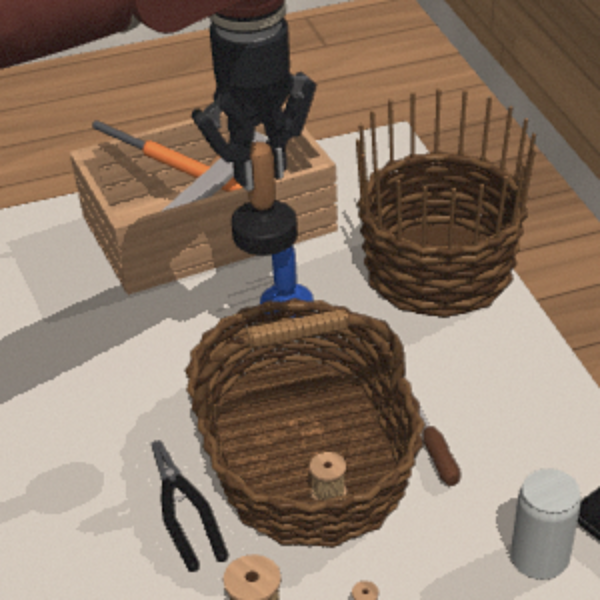

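The crop shows the weight hanging upright in the jaws (262,205), and the spool still standing in the basket (325,475). I carry the weight to the board.

send_rows(steps=[{"translation": [-1, -0.5, 0], "delta_rot": [0, 0, 0], "jaw": 1}, {"translation": [-3, -1.4, 0], "delta_rot": [0, 0, 0], "jaw": 1}, {"translation": [-6, -2.7, 0], "delta_rot": [0, 0, 0], "jaw": 1}, {"translation": [-9.5, -4.3, 0], "delta_rot": [0, 0, 0], "jaw": 1}, {"translation": [-13, -5.9, 0], "delta_rot": [0, 0, 0], "jaw": 1}, {"translation": [-16.5, -7.4, 0], "delta_rot": [0, 0, 0], "jaw": 1}, {"translation": [-20, -9, 0], "delta_rot": [0, 0, 0], "jaw": 1}, {"translation": [-23.5, -10.6, 0], "delta_rot": [0, 0, 0], "jaw": 1}])

```text
time: 5.8
tool_pos: [0.5103, 0.0542, 0.3366]
tool_rot: [-0.001, 0.62, 0.785, -0.001]
contact_force: [0.5, 1.3, -6.3]
gripper_width: 0.34
grasp_force: 60.2
```

send_rows(steps=[{"translation": [-3.5, -1.6, 0], "delta_rot": [0, 0, 0], "jaw": 1}, {"translation": [-7, -3.2, 0], "delta_rot": [0, 0, 0], "jaw": 1}, {"translation": [-10.5, -4.7, 0], "delta_rot": [0, 0, 0], "jaw": 1}, {"translation": [-14, -6.3, 0], "delta_rot": [0, 0, 0], "jaw": 1}, {"translation": [-17.5, -7.9, 0], "delta_rot": [0, 0, 0], "jaw": 1}, {"translation": [-20.5, -9.2, 0], "delta_rot": [0, 0, 0], "jaw": 1}, {"translation": [-23, -10.3, 0], "delta_rot": [0, 0, 0], "jaw": 1}, {"translation": [-24.5, -11, 0], "delta_rot": [0, 0, 0], "jaw": 1}])

```text
time: 6.6
tool_pos: [0.4599, -0.2097, 0.3366]
tool_rot: [-0.001, 0.621, 0.784, -0.001]
contact_force: [0.3, 0.7, -6.4]
gripper_width: 0.342
grasp_force: 60.2
```

send_rows(steps=[{"translation": [0, 0, 0.5], "delta_rot": [0, 0, 0], "jaw": 1}, {"translation": [0, 0, 2], "delta_rot": [0, 0, 0], "jaw": 1}, {"translation": [0, 0, 4], "delta_rot": [0, 0, 0], "jaw": 1}, {"translation": [0, 0, 6.5], "delta_rot": [0, 0, 0], "jaw": 1}, {"translation": [0, 0, 9], "delta_rot": [0, 0, 0], "jaw": 1}, {"translation": [0, 0, 11], "delta_rot": [0, 0, 0], "jaw": 1}, {"translation": [0, 0, 12], "delta_rot": [0, 0, 0], "jaw": 1}, {"translation": [0, 0, 12], "delta_rot": [0, 0, 0], "jaw": 1}])

```text
time: 7.4
tool_pos: [0.4602, -0.2061, 0.2151]
tool_rot: [-0.003, 0.619, 0.785, -0.0]
contact_force: [0.1, 0.4, -5.6]
gripper_width: 0.342
grasp_force: 60.0
```

```bash
python3 -c "
from h import *
go(.461,-.213,.097)
"
```

```text
t 7.4 pos [ 0.4602 -0.2061  0.2151] yaw 13.5 zax [-0.005  0.003 -1.   ] F [ 0.1  0.4 -5.6] w 0.342 gf 60.0
cm [-0.73 -0.04 11.81] rz None
```

send_rows(steps=[{"translation": [0, 0, 1], "delta_rot": [0, 0, 0], "jaw": 1}, {"translation": [0, 0, 3], "delta_rot": [0, 0, 0], "jaw": 1}, {"translation": [0, 0, 5], "delta_rot": [0, 0, 0], "jaw": 1}, {"translation": [0, 0, 7], "delta_rot": [0, 0, 0], "jaw": 1}, {"translation": [0, 0, 9], "delta_rot": [0, 0, 0], "jaw": 1}, {"translation": [0, 0, 10.5], "delta_rot": [0, 0, 0], "jaw": 1}, {"translation": [0, 0, 11.3], "delta_rot": [0, 0, 0], "jaw": 1}, {"translation": [0, 0, 11.6], "delta_rot": [0, 0, 0], "jaw": 1}])

```text
time: 8.2
tool_pos: [0.4616, -0.2076, 0.1018]
tool_rot: [-0.0, 0.62, 0.785, -0.0]
contact_force: [-0.3, 0.4, -6.1]
gripper_width: 0.34
grasp_force: 60.1
```

send_rows(steps=[{"translation": [0, 0, 0.1], "delta_rot": [0, 0, 0], "jaw": 1}, {"translation": [0, 0, 0.2], "delta_rot": [0, 0, 0], "jaw": 1}, {"translation": [0, 0, 0.3], "delta_rot": [0, 0, 0], "jaw": 1}, {"translation": [0, 0, 0.4], "delta_rot": [0, 0, 0], "jaw": 1}, {"translation": [0, 0, 0.5], "delta_rot": [0, 0, 0], "jaw": 1}, {"translation": [0, 0, 0.5], "delta_rot": [0, 0, 0], "jaw": 1}, {"translation": [0, 0, 0.5], "delta_rot": [0, 0, 0], "jaw": 1}, {"translation": [0, 0, 0.5], "delta_rot": [0, 0, 0], "jaw": 1}])

```text
time: 9.0
tool_pos: [0.4616, -0.2077, 0.0973]
tool_rot: [-0.0, 0.62, 0.785, -0.0]
contact_force: [1.1, -0.1, -6.3]
gripper_width: 0.337
grasp_force: 60.1
```

Not touching yet, so I inch down.

send_rows(steps=[{"translation": [0, 0, 0.05], "delta_rot": [0, 0, 0], "jaw": 1}, {"translation": [0, 0, 0.1], "delta_rot": [0, 0, 0], "jaw": 1}, {"translation": [0, 0, 0.15], "delta_rot": [0, 0, 0], "jaw": 1}, {"translation": [0, 0, 0.2], "delta_rot": [0, 0, 0], "jaw": 1}, {"translation": [0, 0, 0.2], "delta_rot": [0, 0, 0], "jaw": 1}, {"translation": [0, 0, 0.2], "delta_rot": [0, 0, 0], "jaw": 1}, {"translation": [0, 0, 0.2], "delta_rot": [0, 0, 0], "jaw": 1}, {"translation": [0, 0, 0.2], "delta_rot": [0, 0, 0], "jaw": 1}])

```text
time: 9.8
tool_pos: [0.4618, -0.2079, 0.0965]
tool_rot: [0.0, 0.62, 0.785, -0.0]
contact_force: [-5.3, 1.2, 4.7]
gripper_width: 0.34
grasp_force: 61.2
```

The weight is seated (force reversed from -6 to +5 N). I release it and rise.

send_rows(steps=[{"translation": [0, 0, -0.05], "delta_rot": [0, 0, 0], "jaw": 3.2}, {"translation": [0, 0, -0.1], "delta_rot": [0, 0, 0], "jaw": 3.6}, {"translation": [0, 0, -0.1], "delta_rot": [0, 0, 0], "jaw": 4.5}, {"translation": [0, 0, -0.1], "delta_rot": [0, 0, 0], "jaw": 6}, {"translation": [0, 0, -0.1], "delta_rot": [0, 0, 0], "jaw": 7.5}, {"translation": [0, 0, -0.1], "delta_rot": [0, 0, 0], "jaw": 8.5}, {"translation": [0, 0, -0.1], "delta_rot": [0, 0, 0], "jaw": 8.5}, {"translation": [0, 0, -0.1], "delta_rot": [0, 0, 0], "jaw": 8.5}])

```text
time: 10.6
tool_pos: [0.4616, -0.2077, 0.0963]
tool_rot: [-0.0, 0.62, 0.785, 0.0]
contact_force: [0.9, -0.8, -0.0]
gripper_width: 0.995
grasp_force: 0.0
```

send_rows(steps=[{"translation": [0, 0, -1], "delta_rot": [0, 0, 0], "jaw": 8.5}, {"translation": [0, 0, -3], "delta_rot": [0, 0, 0], "jaw": 8.5}, {"translation": [0, 0, -5.5], "delta_rot": [0, 0, 0], "jaw": 8.5}, {"translation": [0, 0, -8.5], "delta_rot": [0, 0, 0], "jaw": 8.5}, {"translation": [0, 0, -11.5], "delta_rot": [0, 0, 0], "jaw": 8.5}, {"translation": [0, 0, -15], "delta_rot": [0, 0, 0], "jaw": 8.5}, {"translation": [0, 0, -18], "delta_rot": [0, 0, 0], "jaw": 8.5}, {"translation": [0, 0, -20], "delta_rot": [0, 0, 0], "jaw": 8.5}])

```text
time: 11.4
tool_pos: [0.4622, -0.208, 0.3003]
tool_rot: [0.002, 0.62, 0.785, 0.0]
contact_force: [0.1, -0.2, -0.7]
gripper_width: 0.996
grasp_force: 0.0
```

```bash
python3 -c "
from h import *
go(.563,.217,.3,85.8)
t=snap('side','s2')
cv2.imwrite('pics/s2c.png',t['pixels'][130:480,180:520])
P=cloud(t).reshape(-1,3);P=P[np.isfinite(P[:,0])]
m=(abs(P[:,0]-.46)<.06)&(abs(P[:,1]+.21)<.06)&(P[:,2]>.03)&(P[:,2]<.16); q=P[m]
for a,b in((.03,.04),(.08,.11),(.11,.14)):
  k=q[(q[:,2]>a)&(q[:,2]<b)]; print(len(k),k.mean(0).round(3),k.max(0).round(3))
"
```

```text
t 11.4 pos [ 0.4622 -0.208   0.3003] yaw 13.4 zax [ 0.004 -0.003 -1.   ] F [ 0.1 -0.2 -0.7] w 0.996 gf 0.0
cm [39.01 19.66 -0.04] rz -1.263
519 [ 0.459 -0.217  0.037] [ 0.497 -0.173  0.04 ]
128 [ 0.458 -0.218  0.095] [ 0.473 -0.207  0.109]
225 [ 0.46  -0.212  0.122] [ 0.477 -0.194  0.131]
```

View pics/s2c.png

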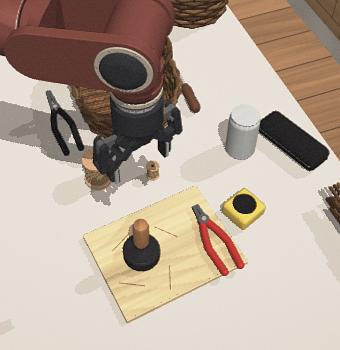

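The side crop shows the weight upright on the bare part of the board (141,248), clear of the cutters (220,245). Next is the basket.

send_rows(steps=[{"translation": [1.5, 0.8, 0], "delta_rot": [0, 0, -0.05], "jaw": 8.5}, {"translation": [4.5, 2.3, 0], "delta_rot": [0, 0, -0.15], "jaw": 8.5}, {"translation": [8, 4, 0], "delta_rot": [0, 0, -0.28], "jaw": 8.5}, {"translation": [12, 6, 0], "delta_rot": [0, 0, -0.41], "jaw": 8.5}, {"translation": [16, 8, 0], "delta_rot": [0, 0, -0.54], "jaw": 8.5}, {"translation": [20, 10, 0], "delta_rot": [0, 0, -0.67], "jaw": 8.5}, {"translation": [23.5, 11.8, 0], "delta_rot": [0, 0, -0.8], "jaw": 8.5}, {"translation": [26, 13, 0], "delta_rot": [0, 0, -0.9], "jaw": 8.5}])

```text
time: 12.25
tool_pos: [0.5277, 0.0778, 0.296]
tool_rot: [-0.0, 0.213, 0.977, 0.0]
contact_force: [-0.1, -0.4, 0.2]
gripper_width: 0.994
grasp_force: 0.0
```

```bash
python3 -c "
from h import *
go(.563,.217,.3,85.8)
"
```

```text
t 12.25 pos [0.5277 0.0778 0.296 ] yaw 65.3 zax [-0.  0. -1.] F [-0.1 -0.4  0.2] w 0.994 gf 0.0
cm [ 2.6  14.12 -0.39] rz -0.357
```

send_rows(steps=[{"translation": [0.5, 2.8, 0], "delta_rot": [0, 0, -0.08], "jaw": 8.5}, {"translation": [1.1, 6, 0], "delta_rot": [0, 0, -0.16], "jaw": 8.5}, {"translation": [1.7, 9.2, 0], "delta_rot": [0, 0, -0.24], "jaw": 8.5}, {"translation": [2.2, 12, 0], "delta_rot": [0, 0, -0.31], "jaw": 8.5}, {"translation": [2.5, 13.6, 0], "delta_rot": [0, 0, -0.35], "jaw": 8.5}, {"translation": [2.6, 14.1, 0], "delta_rot": [0, 0, -0.36], "jaw": 8.5}, {"translation": [2.6, 14.1, 0], "delta_rot": [0, 0, -0.36], "jaw": 8.5}, {"translation": [2.6, 14.1, 0], "delta_rot": [0, 0, -0.36], "jaw": 8.5}])

```text
time: 13.05
tool_pos: [0.5638, 0.2132, 0.2963]
tool_rot: [-0.0, 0.039, 0.999, -0.0]
contact_force: [0.7, -0.0, 0.2]
gripper_width: 0.998
grasp_force: 0.0
```

```bash
python3 -c "
from h import *
go(.563,.217,.2,85.8)
f=snap('wrist','w2');p=cloud(f);P=p[np.isfinite(p[...,0])]
m=(abs(P[:,0]-.563)<.16)&(abs(P[:,1]-.217)<.04)&(P[:,2]>.185)&(P[:,2]<.215)
q=P[m];print(m.sum(),q.mean(0),q.min(0),q.max(0)); print(cv2.minAreaRect(q[:,:2].astype(np.float32)*1000) if len(q) else '')
hsv=cv2.cvtColor(f['pixels'],cv2.COLOR_BGR2HSV)
for t in('w2','top0','side0'):
  f=load(t);P=cloud(f);h=cv2.cvtColor(f['pixels'],cv2.COLOR_BGR2HSV)
  m=(abs(P[...,0]-.563)<.12)&(abs(P[...,1]-.217)<.03)&(P[...,2]>.19)&(P[...,2]<.215)
  print(t,'Vmedian',np.median(h[...,2][m])); 
  g=m&(h[...,2]>np.median(h[...,2][m])*.75)&(h[...,1]<190); q=P[g]; print(g.sum(),np.percentile(q,[1,50,99],0).round(4).tolist())
"
```

```text
t 13.05 pos [0.5638 0.2132 0.2963] yaw 85.5 zax [-0.    -0.001 -1.   ] F [ 0.7 -0.   0.2] w 0.998 gf 0.0
cm [0.11 0.38 9.62] rz -0.005
6230 [0.55474017 0.22071236 0.20053484] [0.47758567 0.20729022 0.1850116 ] [0.6529184  0.23276462 0.20536905]
((565.376220703125, 220.108154296875), (18.566389083862305, 175.6847686767578), 86.03487396240234)
w2 Vmedian 147.0
4697 [[0.4898, 0.2091, 0.1911], [0.5547, 0.2202, 0.203], [0.6327, 0.2311, 0.2048]]
top0 Vmedian 94.0
441 [[0.5049, 0.2077, 0.1934], [0.5645, 0.2174, 0.2036], [0.6315, 0.2284, 0.2079]]
side0 Vmedian 119.0
562 [[0.4897, 0.2054, 0.1905], [0.5653, 0.2138, 0.202], [0.6408, 0.229, 0.2086]]
```

View pics/w2.png

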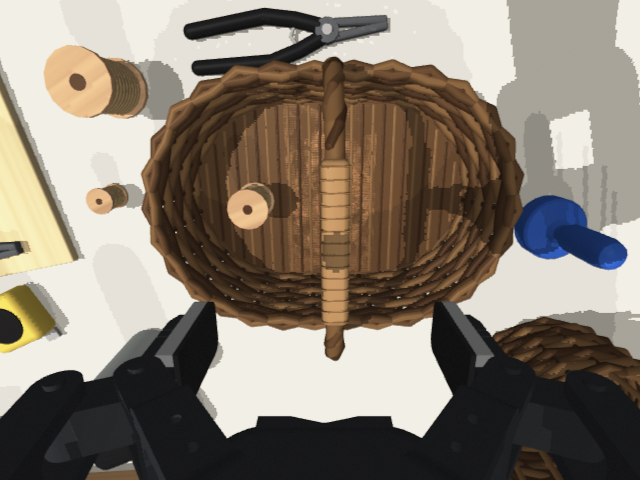

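The wrist view shows the bound grip from (335,160) to (335,325), between the jaws. The spool stands at (248,208). I compute the grip's middle from those ends.

```bash
python3 -c "
from h import *
p=cloud(load('w2'))
for v in (158,163,242,318,323): print(v,[np.round(p[v,u],4).tolist() for u in (328,335,342)])
go(.5645,.219,.191,86)
"
```

```text
158 [[0.5091, 0.2196, 0.1977], [0.5093, 0.2238, 0.1986], [0.5098, 0.228, 0.1973]]
163 [[0.5115, 0.2194, 0.2023], [0.5117, 0.2235, 0.2038], [0.5121, 0.2276, 0.2026]]
242 [[0.5601, 0.2157, 0.2039], [0.5606, 0.2201, 0.2032], [0.561, 0.2245, 0.2032]]
318 [[0.6136, 0.2117, 0.2036], [0.6144, 0.2164, 0.2029], [0.6146, 0.2211, 0.2032]]
323 [[0.6171, 0.2115, 0.2041], [0.617, 0.2162, 0.2049], [0.6176, 0.2209, 0.2044]]
t 13.1 pos [0.5638 0.2131 0.2964] yaw 85.5 zax [-0. -0. -1.] F [-0.9  0.6  0.2] w 0.994 gf 0.0
cm [-0.02  0.6  10.54] rz -0.009
```

send_rows(steps=[{"translation": [0, 0.6, 0], "delta_rot": [0, 0, 0], "jaw": 8.5}, {"translation": [0, 0.6, 2], "delta_rot": [0, 0, 0], "jaw": 8.5}, {"translation": [0, 0.6, 4], "delta_rot": [0, 0, 0], "jaw": 8.5}, {"translation": [0, 0.6, 6], "delta_rot": [0, 0, 0], "jaw": 8.5}, {"translation": [0, 0.6, 8], "delta_rot": [0, 0, 0], "jaw": 8.5}, {"translation": [0, 0.6, 9.5], "delta_rot": [0, 0, 0], "jaw": 8.5}, {"translation": [0, 0.6, 10.4], "delta_rot": [0, 0, 0], "jaw": 8.5}, {"translation": [0, 0.6, 10.4], "delta_rot": [0, 0, 0], "jaw": 8.5}])

```text
time: 13.9
tool_pos: [0.5637, 0.2198, 0.1908]
tool_rot: [-0.001, 0.039, 0.999, -0.0]
contact_force: [0.6, 0.1, -0.3]
gripper_width: 0.995
grasp_force: 0.0
```

send_rows(steps=[{"translation": [0, 0, 0], "delta_rot": [0, 0, 0], "jaw": 5}, {"translation": [0, 0, 0], "delta_rot": [0, 0, 0], "jaw": 4}, {"translation": [0, 0, 0], "delta_rot": [0, 0, 0], "jaw": 3}, {"translation": [0, 0, 0], "delta_rot": [0, 0, 0], "jaw": 2.5}, {"translation": [0, 0, 0], "delta_rot": [0, 0, 0], "jaw": 2}, {"translation": [0, 0, 0], "delta_rot": [0, 0, 0], "jaw": 1.5}, {"translation": [0, 0, 0], "delta_rot": [0, 0, 0], "jaw": 0.5}, {"translation": [0, 0, 0], "delta_rot": [0, 0, 0], "jaw": 0.5}])

```text
time: 14.7
tool_pos: [0.5646, 0.2202, 0.1929]
tool_rot: [0.0, 0.038, 0.999, 0.0]
contact_force: [-0.5, 0.2, 3.1]
gripper_width: 0.199
grasp_force: 60.6
```

Gripped at 17 mm. I lift slowly.

send_rows(steps=[{"translation": [0, 0, -0.2], "delta_rot": [0, 0, 0], "jaw": 0.5}, {"translation": [0, 0, -0.6], "delta_rot": [0, 0, 0], "jaw": 0.5}, {"translation": [0, 0, -1.1], "delta_rot": [0, 0, 0], "jaw": 0.5}, {"translation": [0, 0, -1.7], "delta_rot": [0, 0, 0], "jaw": 0.5}, {"translation": [0, 0, -2.3], "delta_rot": [0, 0, 0], "jaw": 0.5}, {"translation": [0, 0, -2.9], "delta_rot": [0, 0, 0], "jaw": 0.5}, {"translation": [0, 0, -3.5], "delta_rot": [0, 0, 0], "jaw": 0.5}, {"translation": [0, 0, -4.1], "delta_rot": [0, 0, 0], "jaw": 0.5}])

```text
time: 15.5
tool_pos: [0.5644, 0.2201, 0.234]
tool_rot: [0.0, 0.038, 0.999, 0.0]
contact_force: [-0.0, 0.0, -3.9]
gripper_width: 0.196
grasp_force: 59.7
```

send_rows(steps=[{"translation": [0, 0, -0.7], "delta_rot": [0, 0, 0], "jaw": 0.5}, {"translation": [0, 0, -1.5], "delta_rot": [0, 0, 0], "jaw": 0.5}, {"translation": [0, 0, -2.4], "delta_rot": [0, 0, 0], "jaw": 0.5}, {"translation": [0, 0, -3.3], "delta_rot": [0, 0, 0], "jaw": 0.5}, {"translation": [0, 0, -4.2], "delta_rot": [0, 0, 0], "jaw": 0.5}, {"translation": [0, 0, -5], "delta_rot": [0, 0, 0], "jaw": 0.5}, {"translation": [0, 0, -5.6], "delta_rot": [0, 0, 0], "jaw": 0.5}, {"translation": [0, 0, -5.9], "delta_rot": [0, 0, 0], "jaw": 0.5}])

```text
time: 16.3
tool_pos: [0.5646, 0.2202, 0.2933]
tool_rot: [0.001, 0.038, 0.999, 0.0]
contact_force: [0.9, -0.2, -4.7]
gripper_width: 0.201
grasp_force: 59.8
```

send_rows(steps=[{"translation": [0, 0, 0], "delta_rot": [0, 0, 0], "jaw": 0.5}, {"translation": [0, 0, 0], "delta_rot": [0, 0, 0], "jaw": 0.5}, {"translation": [0, 0, 0], "delta_rot": [0, 0, 0], "jaw": 0.5}, {"translation": [0, 0, 0], "delta_rot": [0, 0, 0], "jaw": 0.5}, {"translation": [0, 0, 0], "delta_rot": [0, 0, 0], "jaw": 0.5}, {"translation": [0, 0, 0], "delta_rot": [0, 0, 0], "jaw": 0.5}, {"translation": [0, 0, 0], "delta_rot": [0, 0, 0], "jaw": 0.5}, {"translation": [0, 0, 0], "delta_rot": [0, 0, 0], "jaw": 0.5}])

```text
time: 17.1
tool_pos: [0.5643, 0.2201, 0.2923]
tool_rot: [-0.0, 0.038, 0.999, -0.0]
contact_force: [-0.0, 0.7, -4.1]
gripper_width: 0.2
grasp_force: 59.8
```

```bash
python3 -c "
from h import *
go(.5646,.22,.293,86)
f=snap('side','s3'); P=cloud(f).reshape(-1,3)
cv2.imwrite('pics/s3c.png',f['pixels'][30:330,150:480])
P=np.vstack([P,cloud(snap('top','t3')).reshape(-1,3)])
P=P[np.isfinite(P[:,0])]
d=P[:,:2]-[.5646,.22];a=np.radians(-4);l=d@np.array([[np.cos(a),-np.sin(a)],[np.sin(a),np.cos(a)]])
k=(P[:,2]>.1)&(P[:,2]<.24)
# rim top height in four sectors, spool top
for n,m in dict(py=(l[:,1]>.155)&(l[:,1]<.175)&(abs(l[:,0])<.07),my=(l[:,1]<-.155)&(l[:,1]>-.175)&(abs(l[:,0])<.07),px=(abs(l[:,0]-.113)<.012)&(abs(abs(l[:,1])-.04)<.02),mx=(abs(l[:,0]+.113)<.012)&(abs(abs(l[:,1])-.04)<.02)).items():
  z=P[k&m,2]; print(n,len(z),np.percentile(z,[80,95,99]).round(3))
m=(np.hypot(P[:,0]-.565,P[:,1]-.132)<.03)&(P[:,2]>.147)&(P[:,2]<.18);print('spool',P[m].mean(0).round(3),np.percentile(P[m],[2,98],0).round(3))
"
```

```text
t 17.1 pos [0.5643 0.2201 0.2923] yaw 85.6 zax [-0. -0. -1.] F [-0.   0.7 -4.1] w 0.2 gf 59.8
cm [-0.03 -0.01 -0.07] rz -0.007
py 225 [0.195 0.197 0.198]
my 1378 [0.194 0.196 0.197]
px 755 [0.193 0.196 0.197]
mx 132 [0.196 0.197 0.199]
spool [0.565 0.132 0.159] [[0.546 0.115 0.149]
 [0.584 0.152 0.164]]
```

View pics/s3c.png

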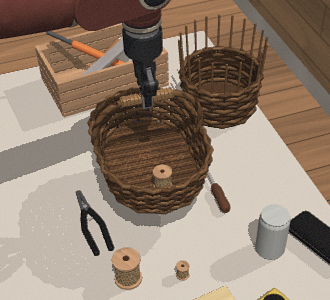

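The basket hangs level: the rim is at 0.196–0.198 m on all four sides, about 10 cm up. The spool stands inside at (162,177). I hold for two more seconds.

send_rows(steps=[{"translation": [0, 0, 0], "delta_rot": [0, 0, 0], "jaw": 0.5}, {"translation": [0, 0, 0], "delta_rot": [0, 0, 0], "jaw": 0.5}, {"translation": [0, 0, 0], "delta_rot": [0, 0, 0], "jaw": 0.5}, {"translation": [0, 0, 0], "delta_rot": [0, 0, 0], "jaw": 0.5}, {"translation": [0, 0, 0], "delta_rot": [0, 0, 0], "jaw": 0.5}, {"translation": [0, 0, 0], "delta_rot": [0, 0, 0], "jaw": 0.5}, {"translation": [0, 0, 0], "delta_rot": [0, 0, 0], "jaw": 0.5}, {"translation": [0, 0, 0], "delta_rot": [0, 0, 0], "jaw": 0.5}])

```text
time: 18.0
tool_pos: [0.5643, 0.2201, 0.2923]
tool_rot: [0.0, 0.038, 0.999, 0.0]
contact_force: [0.6, -0.3, -4.7]
gripper_width: 0.193
grasp_force: 59.8
```

send_rows(steps=[{"translation": [0, 0, 0], "delta_rot": [0, 0, 0], "jaw": 0.5}, {"translation": [0, 0, 0], "delta_rot": [0, 0, 0], "jaw": 0.5}, {"translation": [0, 0, 0], "delta_rot": [0, 0, 0], "jaw": 0.5}, {"translation": [0, 0, 0], "delta_rot": [0, 0, 0], "jaw": 0.5}, {"translation": [0, 0, 0], "delta_rot": [0, 0, 0], "jaw": 0.5}, {"translation": [0, 0, 0], "delta_rot": [0, 0, 0], "jaw": 0.5}, {"translation": [0, 0, 0], "delta_rot": [0, 0, 0], "jaw": 0.5}, {"translation": [0, 0, 0], "delta_rot": [0, 0, 0], "jaw": 0.5}])

```text
time: 18.8
tool_pos: [0.5644, 0.2201, 0.2923]
tool_rot: [0.0, 0.038, 0.999, 0.0]
contact_force: [-0.9, -0.2, -5.0]
gripper_width: 0.196
grasp_force: 59.8
```

send_rows(steps=[{"translation": [0, 0, 0], "delta_rot": [0, 0, 0], "jaw": 0.5}, {"translation": [0, 0, 0], "delta_rot": [0, 0, 0], "jaw": 0.5}, {"translation": [0, 0, 0], "delta_rot": [0, 0, 0], "jaw": 0.5}, {"translation": [0, 0, 0], "delta_rot": [0, 0, 0], "jaw": 0.5}, {"translation": [0, 0, 0], "delta_rot": [0, 0, 0], "jaw": 0.5}, {"translation": [0, 0, 0], "delta_rot": [0, 0, 0], "jaw": 0.5}, {"translation": [0, 0, 0], "delta_rot": [0, 0, 0], "jaw": 0.5}, {"translation": [0, 0, 0], "delta_rot": [0, 0, 0], "jaw": 0.5}])

```text
time: 19.6
tool_pos: [0.5644, 0.2201, 0.2923]
tool_rot: [-0.0, 0.038, 0.999, -0.0]
contact_force: [0.2, 0.3, -3.6]
gripper_width: 0.194
grasp_force: 59.8
```

```bash
python3 -c "
from h import *
print(job_done())"
```

```text
the job is handed in; nothing more can be done
None
```

The job is handed in at about 20 s: the weight stands upright on the board, clear of the cutters, and the arm is holding the basket level about 10 cm up with the spool standing inside.

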